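# Blow out the third outlet of the bench gas manifold

### The job

Blow gas through the third outlet of the bench gas manifold: first open its lever valve to half, 45 degrees, so that the pointer stands at the long middle mark, and let go of the lever. Then take the sprung selector knob at its off stop and turn it clockwise, counting the clicks, to the third one without running on towards the fourth. Finish while still gripping the knob there, since its return spring closes it the moment it is let go; leave the vial, tape, dish, can and flask that stand about undisturbed.

Things in the scene. Friction and masses are not known exactly. Their poses are not given: they have to be found in the camera images.
- gas_manifold: Bench gas manifold near the table's left end: aluminium base plate 215 x 110 x 8 mm, a pipe along it. Origin: underside, under the pipe. x runs along the pipe from the lever valve (near) to the selector (far), y left, z up; yaw -0.35 to 0.12 rad. Vertical axes: valve stem at x -50, y 0 mm; selector at x +45, y 0 mm. Black gauge at x 0, y -44 mm, 86 mm high; all else is lower than the handles.
- supply_lever (a joint): Quarter-turn valve lever, rad. 0 = closed, lever pointing to the manifold's +y, square to the pipe; grows anticlockwise from above to pi/2 (open, lever along the pipe to -x). Half = 0.785. Starts at 0 to 0.3; stays where put (friction 0.08 N m). A steel pointer opposite it runs over a plate with marks every 15 degrees, the 45 degree one long.
- lever_grip (a point): Middle of the lever's black grip, 47 mm from the stem axis, 72 mm above the table; moves with the lever. The grip is 12 mm wide, 40 mm long along the lever (27 to 67 mm from the axis), 24 mm tall (60 to 84 mm above the table). Grasp from above across the 12 mm; below it only the base plate (top 8 mm).
- selector (a joint): Knob, rad: 0 = off stop, grows clockwise from above to 2.09. Clicks every 24 degrees: 0.419, 0.838, third 1.257 (bar along the manifold's x, at the middle barb), 1.676, 2.094. A spring drives it back to 0 (0.11 N m at off, 0.17 at the third). Between clicks the resistance sinks some 0.12 N m, then jumps up again right at each click (0.08 to 0.20 at the first, 0.11 to 0.25 at the third).
- knob_grip (a point): On the selector's axis, 76 mm above the table, in the knob's upright bar: 46 mm long, 12 mm thick, 54 to 84 mm above the table, black, with white line and nose at the pointing end. Under it a skirt of radius 27 mm, top at 54 mm. At off the bar points 72 degrees anticlockwise of the manifold's x. Grasp from above across the 12 mm.
- outlet_3 (a point): Mouth of the third outlet: the middle one of five brass hose barbs fanned round the far side of the selector's drum (radius 42 mm, top 47 mm), 26 mm above the table, 65 mm from the selector's axis on the manifold's x. The barbs lie 24 degrees apart; first is the leftmost, next to the blind plug (off).
- vial_a: Small brown glass vial with a white cap, 27 mm wide, 52 mm tall, standing to the right of the manifold; leave alone. Origin: centre of its underside.
- label_tape: Roll of label tape lying flat, 66 mm wide, 19 mm tall, right of the manifold; leave alone. Origin: centre of its underside.
- petri_dish_a: Petri dish with lid, 61 mm wide, 14 mm tall, far right of the manifold; leave alone. Origin: centre of its underside.
- objective_can: White can with black screw top, 38 mm wide, 54 mm tall, behind the microscope; leave alone. Origin: centre of its underside.
- culture_flask: Clear upright culture flask with a canted white cap, 52 x 110 x 145 mm, behind the microscope; leave alone. Origin: centre of its underside.

How it is judged:
On the way, in this order (a step that is already met when the one before it is completed fails the run):
1. the lever valve stands at half and is let go, the selector still off (value of joint supply_lever between 0.68 and 0.89 rad and velocity of joint supply_lever between -0.1 and 0.1 rad/s and value of joint selector below 0.15 rad and contact force between the fingers and gas_manifold below 0.3 N), for 0.2 s.
2. the fingers bring the knob to the first click (value of joint selector between 0.27 and 0.57 rad and contact force between the fingers and gas_manifold above 1 N), for 0.04 s.
3. the fingers bring the knob to the second click (value of joint selector between 0.69 and 0.99 rad and contact force between the fingers and gas_manifold above 1 N), for 0.04 s.
4. the knob is held at the third click (value of joint selector between 1.137 and 1.377 rad and velocity of joint selector between -0.1 and 0.1 rad/s and contact force between the fingers and gas_manifold above 1 N and distance between the grasp point and knob_grip below 0.045 m), for 0.5 s.
At the end, for the whole second after the job is handed in: Selector at the third click (1.257 rad, within 0.12), at rest, gripped by the fingers (over 1 N, grasp point within 45 mm of the knob's grip point); lever valve at half (0.68 to 0.89 rad); vial, tape, dish, can and flask upright, within 30 mm of their starts (all of step 4 and value of joint supply_lever between 0.68 and 0.89 rad and velocity of joint supply_lever between -0.1 and 0.1 rad/s and not (distance of any of vial_a, label_tape, petri_dish_a, objective_can, culture_flask from where it was at the start of the episode above 0.03 m or angle between any of vial_a, label_tape, petri_dish_a, objective_can, culture_flask's own z axis and vertical above 0.4 rad)); the arm keeps its last pose, push and grip.
It fails at once if the selector runs past the third click, more than halfway to the fourth (over 1.466 rad) (value of joint selector above 1.466 rad).
It fails at once if the vial, tape, dish, can or flask is moved over 30 mm or tipped over 0.4 rad (distance of any of vial_a, label_tape, petri_dish_a, objective_can, culture_flask from where it was at the start of the episode above 0.03 m or angle between any of vial_a, label_tape, petri_dish_a, objective_can, culture_flask's own z axis and vertical above 0.4 rad).
It also fails if it takes over 64 s, if anything falls off the work surface, if the arm or the gripper's body presses on something with over 40 N, if the wrist force passes 120 N, or if a joint passes its speed limit or range.

### The arm

A 7-joint arm with a two-finger parallel gripper is mounted at the origin on a cart in front of the work surface, level with it; the furniture and walls round the work are solid. World frame = base frame: x ahead of the robot, y to its left, z up, the work surface at z = 0. Lengths are in m, angles in rad, forces in N, time in s.
With the tool pointing down it reaches from about 0.35 to 0.9 m from the base axis. Payload 8.1 kg.
Tool frame: the origin (TCP) lies at the very end of the fingers, on their centre line; the grasp point (between the pads) lies arm.hold_point_z behind it (arm.hold_point_z is the distance from the TCP to the grasp point, in m); z points along the fingers, y is the line along which they close (so a half turn about z gives the same grasp; the last joint's range is limited). The gripper opens to 92 mm and grips with 3 to 60 N. Pads are 19 mm wide; open, the fingers measure 130 mm over their backs; the gripper's body (75 mm by 190 mm) begins 47 mm behind the grasp point.
Start: joints at [1.016, 0.434, 0.025, 1.573, -0.012, 1.134, -0.075], TCP at [0.273, -0.562, 0.227] pointing down, gripper open.
Joint ranges: [-2.62, 2.62], [-0.44, 2.09], [-1.27, 1.32], [0.08, 2.57], [-1.32, 4.46], [0.12, 2], [-2.74, 2.74]. Speed limits (rad/s): [2.22, 2.22, 3.01, 3.01, 3.14, 3.14, 3.14].

### API

Orientations are given as a rotation vector (axis times angle).
In Python, from cell import arm, vision, job, cut_out gives the robot as it stands. The module is installed in compiled form; this text tells all that it offers.
- The arm moves only by the tool play_rows, never from a script. Its argument "increments" is text: rows parted by semicolons, each of 5 numbers parted by spaces: the shift along the tool's x, y, z in cm, then the turn about the tool's z in degrees, then the opening, from -1 (shut) to 1 (fully open), so that 0 is half open. A call has 1 to 5 rows; each row shifts and turns the commanded pose from where the row before left it, along the tool's axes as they then stand; what a row does not reach is not made up. A row lasts 1/12 s, in which the tool goes at most 41.7 mm and 7.16 degrees, less where a joint would pass 70% of its speed; a pose out of reach is approached as far as the arm can. A call is refused whole if a number of a shift passes 4.17 or a number of a turn 7.16, either way. A call with a gripper value outside its range is refused whole. The fingers move at their own pace and stop on an object; "grip_force" is the grip in N (left out, the last holds). Time passes only in rows, so rows that do not move let the fingers close. It gives the time, the measured TCP pose, the force, the opening and the grip force at its end, in the units of the state.
- arm.observe(): the state, without advancing time (a new reading comes with each control period).
- vision.get_image(name): name is "scene" or "top" or "wrist"; returns a dict with "frame" (400x640x3 uint8, red, green, blue), "z_map" (400x640 float32, m along the optical axis (not along the pixel's ray), 0 where there is no reading), "mtx" (3x3 intrinsics, pixels), "cam_to_world" (4x4, takes a point from camera to world coordinates). Camera axes: x right, y up, looking along -z (the intrinsics and any distortion apply to the point x, -y, -z); pixel columns grow to the right and rows downward; lengths in m; the calibration is good to about 2 mm. A picture is of the moment at which its call begins.
- job.sign_off(): hands the job in; it is judged then, once.
Trained networks look in a picture, given as the dict that the camera call returned (one of the last four; its "shot" number tells which), for a name from the list of things; names that differ only in an ending like _2 or _b are one class to them, and where a whole thing is asked for, a point or a joint stands for the part that bears it (a point fixed in the world has none). Each returns a list of dicts, best first, with "confidence" (0 to 1); they miss things now and then, are a little off and sometimes report something else, mostly with a low value. They report only what shows in the picture. A call takes as long as a camera call.
- cut_out(query, picture): "mask" (400x640 bool, what is visible of it) and "point" ([row, column] in pixels, amid what is visible of it).
The state is a dict: "clock": time; "joints": joint angles; "dq": joint speeds; "joint_efforts": joint torques, N m; "position": TCP position; "ee_rot": TCP orientation; "force": force on the tool from outside, world axes, zero at the start; "ft_torque": the same for the moment, N m; "width": opening from 0.0 (shut) to 1.0 (fully open); "gripper_force": force on a finger pad.
Only numpy, scipy, OpenCV 4.12 (cv2) and the standard library are available. Lean on these libraries where they do the work, as an engineer would, in place of code of your own. Each camera call takes 0.05 s, during which the arm holds its last target. There are 200 camera calls.

## Working session

There is one attempt and no reset: what is moved stays moved. The work goes in short steps, Python scripts to look and compute and a tool call to move; the robot and the scene stay as the last step left them, time stands still between calls to the robot, and variables do not carry over. Pictures are saved under pics/ and viewed, at most 10 in all, crops included, and the job is handed in when it is done.

Besides the shell and the picture viewer there is one more tool, called after "Request:" as name(argument=value, ...) on one line, values as JSON. play_rows: Moves the arm, as the interface text tells. Its arguments: {"type":"object","properties":{"increments":{"type":"string"},"grip_force":{"type":"number"}},"required":["increments"]}

```bash
mkdir -p pics; cat > h.py <<'E'
import numpy as np, cv2
from cell import arm, vision, job, cut_out
def pts(im):
    z=im["z_map"]; v,u=np.mgrid[0:400,0:640]; K=im["mtx"]
    c=np.stack([(u-K[0,2])/K[0,0]*z,-(v-K[1,2])/K[1,1]*z,-z,np.ones_like(z)],-1)
    P=(c@im["cam_to_world"].T)[...,:3]; P[z==0]=np.nan; return P
def save(im,n): cv2.imwrite("pics/"+n,im["frame"][:,:,::-1])
E
python3 - <<'E'
from h import *
s=arm.observe(); print(s, arm.hold_point_z)
ims={n:vision.get_image(n) for n in("top","scene")}
for n,im in ims.items():
    save(im,n+"0.png"); P=pts(im)
    print(n,im["cam_to_world"].round(3).tolist(),im["mtx"][0,0])
    for q in("gas_manifold","supply_lever","lever_grip","selector","knob_grip","outlet_3"):
        for r in cut_out(q,im)[:2]:
            m=r["mask"]; Q=P[m]; print(q,round(r["confidence"],2),r["point"],m.sum(),np.nanmedian(Q,0).round(3),np.nanmin(Q,0).round(3),np.nanmax(Q,0).round(3))
E
```

```text
{'clock': 0.0, 'joints': array([ 1.01643145,  0.43522075,  0.02496361,  1.57410871, -0.01157135,
        1.1339941 , -0.07511874]), 'dq': array([ 0.00110635,  0.00079303, -0.00087454,  0.00018611,  0.00210474,
       -0.00121558, -0.0004437 ]), 'joint_efforts': array([ 1.12774435e-04, -6.67847013e+01,  9.85125303e-01, -3.14453852e+01,
       -6.03415235e-02,  4.30399377e-02,  1.72591394e-04]), 'position': array([ 0.27256459, -0.56186048,  0.22594177]), 'ee_rot': array([-3.06034762e+00, -7.03171212e-01,  8.08463021e-04]), 'force': array([-0.58104019,  0.07838452, -0.4588199 ]), 'ft_torque': array([ 0.01378152,  0.01710715, -0.02462002]), 'gripper_force': 0.0, 'width': 0.9992440758656842} 0.0188
top [[-0.027, 0.983, -0.179, 0.48], [-1.0, -0.024, 0.021, -0.005], [0.016, 0.18, 0.984, 0.973], [0.0, 0.0, 0.0, 1.0]] 425.8870092167053
gas_manifold 0.75 [228.8, 251.0] 4760 [0.592 0.127 0.029] [ 0.488  0.062 -0.004] [0.713 0.203 0.088]
supply_lever 0.61 [251.1, 236.2] 247 [0.555 0.161 0.072] [0.546 0.114 0.053] [0.564 0.203 0.087]
lever_grip 0.78 [248.9, 229.9] 283 [0.554 0.166 0.07 ] [ 0.546 
[... 433 characters left out ...]
44, -0.753, -0.009], [-0.874, -0.268, 0.404, 0.345], [-0.022, 0.855, 0.519, 0.492], [0.0, 0.0, 0.0, 1.0]] 420.0141602239453
gas_manifold 0.96 [242.8, 271.2] 5276 [0.56  0.142 0.03 ] [ 0.483  0.047 -0.001] [0.743 0.204 0.086]
supply_lever 0.84 [233.3, 254.9] 508 [0.549 0.172 0.07 ] [0.544 0.115 0.009] [0.634 0.204 0.086]
lever_grip 0.72 [236.1, 257.4] 479 [0.549 0.173 0.071] [0.544 0.112 0.026] [0.614 0.204 0.086]
selector 0.86 [206.2, 262.4] 610 [0.641 0.127 0.063] [0.62  0.093 0.047] [0.662 0.151 0.086]
knob_grip 0.72 [208.7, 260.1] 615 [0.641 0.127 0.063] [0.62  0.093 0.047] [0.662 0.15  0.086]
outlet_3 0.73 [239.0, 270.9] 5304 [0.56  0.141 0.03 ] [ 0.482  0.028 -0.001] [0.797 0.204 0.086]
```

```bash
python3 - <<'E'
from h import *
ims={n:vision.get_image(n) for n in("top","scene")}
A=[]
for n,im in ims.items():
    P=pts(im).reshape(-1,3)
    ok=(P[:,0]>.45)&(P[:,0]<.8)&(P[:,1]>.0)&(P[:,1]<.3)
    P=P[ok]
    top=P[(P[:,2]>.078)&(P[:,2]<.0875)]
    def fit(S,t):
        c=S[:,:2].mean(0); w,V=np.linalg.eigh(np.cov((S[:,:2]-c).T)); d=V[:,1]; d=d if d[1]>0 else -d
        a=(S[:,:2]-c)@d; b=(S[:,:2]-c)@V[:,0]
        print(n,t,len(S),c.round(4),"ang",np.degrees(np.arctan2(d[1],d[0])).round(1),"ext",np.percentile(a,[1,99]).round(4),np.percentile(b,[1,99]).round(4))
    for t,x0,x1,y0,y1 in(("lever",.53,.585,.135,.23),("knob",.615,.68,.09,.16)):
        S=top[(top[:,0]>x0)&(top[:,0]<x1)&(top[:,1]>y0)&(top[:,1]<y1)]
        fit(S,t)
    B=P[(P[:,2]>.004)&(P[:,2]<.012)][:,:2].astype(np.float32)
    print("plate",len(B),cv2.minAreaRect(B))
    A.append(B)
print(cv2.minAreaRect(np.vstack(A)))
im=ims["top"]["frame"][150:300,180:330]; sc=ims["scene"]["frame"][150:300,180:360]
cv2.imwrite("pics/a.png",np.hstack([cv2.resize(im,(400,400),interpolation=3),cv2.resize(sc,(400,400),interpolation=3)])[:,:,::-1])
E
```

```text
top lever 105 [0.554  0.1846] ang 90.6 ext [-0.0187  0.0185] [-0.0055  0.0053]
top knob 127 [0.6489 0.1248] ang 63.4 ext [-0.0228  0.0253] [-0.006   0.0057]
plate 2488 ((0.6249229311943054, 0.12504951655864716), (0.24918045103549957, 0.3480784296989441), 89.64952850341797)
scene lever 144 [0.5509 0.1846] ang 89.5 ext [-0.0188  0.0186] [-0.0072  0.0041]
scene knob 133 [0.6455 0.1247] ang 65.5 ext [-0.023   0.0249] [-0.0065  0.0046]
plate 2448 ((0.5949175953865051, 0.1133841723203659), (0.17415617406368256, 0.3315057158470154), 71.97675323486328)
((0.6247522830963135, 0.12498538196086884), (0.24931080639362335, 0.34841904044151306), 89.64952850341797)
```

View pics/a.png

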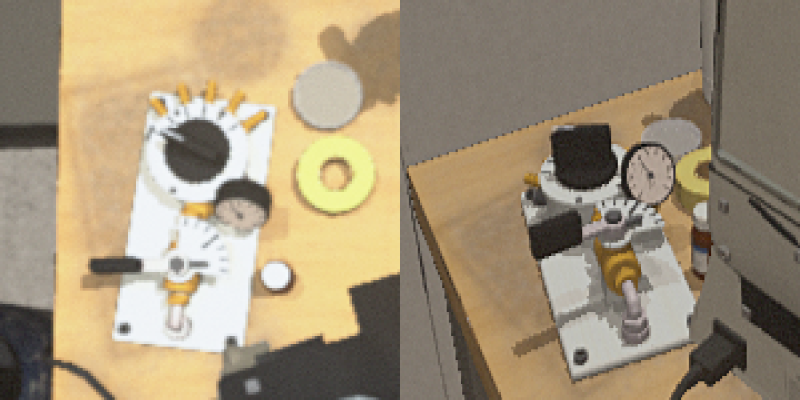

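View pics/scene0.png

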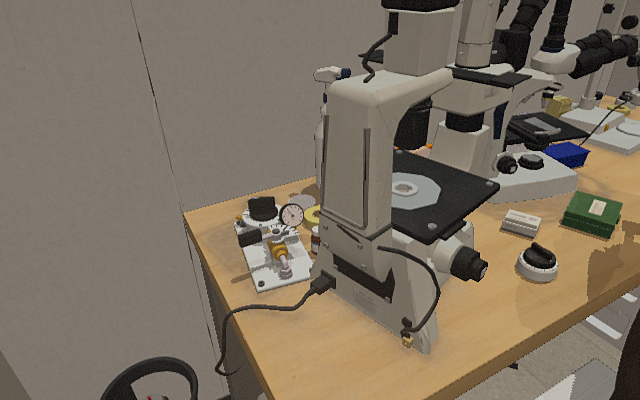

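```bash
python3 - <<'E'
from h import *
H=np.full((20,32),-1.)
for n in("top","scene"):
    im=vision.get_image(n); P=pts(im).reshape(-1,3); P=P[~np.isnan(P[:,0])]
    i=((P[:,0])//.05).astype(int); j=((P[:,1]+1.0)//.05).astype(int)
    ok=(i>=0)&(i<20)&(j>=0)&(j<32)
    np.maximum.at(H,(i[ok],j[ok]),P[ok,2])
    if n=="top": save(im,"top1.png")
print("y    "+" ".join("%4d"%(-100+5*j) for j in range(31,5,-1)))
for i in range(19,-1,-1): print("x%3d "%(i*5)+" ".join("%4d"%(H[i,j]*100) for j in range(31,5,-1)))
E
```

```text
y      55   50   45   40   35   30   25   20   15   10    5    0   -5  -10  -15  -20  -25  -30  -35  -40  -45  -50  -55  -60  -65  -70
x 95 -100 -100 -100 -100 -100 -100 -100 -100 -100 -100 -100 -100 -100 -100 -100 -100 -100 -100 -100 -100 -100 -100 -100 -100 -100 -100
x 90 -100 -100 -100 -100 -100 -100 -100 -100 -100 -100 -100 -100 -100 -100 -100 -100 -100 -100 -100 -100 -100 -100 -100 -100 -100 -100
x 85 -100 -100 -100 -100 -100 -100 -100 -100 -100 -100 -100 -100 -100 -100 -100 -100 -100 -100 -100 -100 -100 -100 -100 -100 -100 -100
x 80   24   31   38   45   50   50   50   50   50   49   49   49   49   49   49   49   49   49   49   48   48   46   39   33   30   35
x 75  -76  -75  -75 -100 -100 -100    0    0    0    0    0    0   11   28    6    6    4    4    4    4    1    1    1    0    3    3
x 70  -75  -75  -75 -100 -100 -100    0    0    1    3    3    1   10   28   28    4    4    4    4    4    1    1    1    0    3    3
x 65  -75  -75  -76 -100 -100 -100    0    0    5    8    5    2    2    0    0    7    7    0    0    0    0    0    0    9    9    9
x 60  -76  -75  -76 
[... 1034 characters left out ...]
    0    0    0    0    0
x 20  -75  -75  -76 -100 -100 -100    0    0    0    0    0    0    0    0    0    0    0    0    0    0    0    0    0    0    0    0
x 15  -76  -75  -76 -100 -100 -100 -100 -100 -100 -100 -100 -100 -100 -100 -100 -100 -100 -100 -100 -100 -100 -100 -100 -100 -100 -100
x 10  -75  -75  -76 -100 -100 -100 -100 -100 -100 -100 -100 -100    0    0    0    0 -100 -100 -100 -100 -100 -100 -100 -100 -100 -100
x  5  -75  -75  -75 -100 -100 -100 -100 -100 -100 -100   20   21   21 -100 -100 -100 -100 -100 -100 -100 -100 -100 -100 -100 -100 -100
x  0 -100 -100 -100 -100 -100 -100 -100 -100 -100 -100   20   20 -100 -100 -100 -100 -100 -100 -100 -100 -100 -100 -100 -100 -100 -100
```

View pics/top0.png

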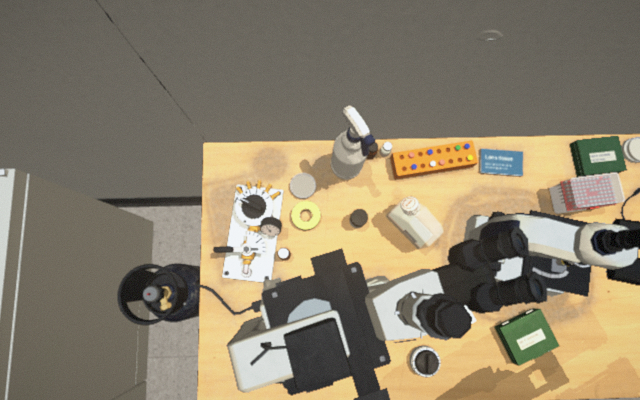

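Request:
play_rows(increments="0 0 -3.5 0 0; 0 0 -3.5 0 0; 0 0 -3.5 0 0; 0 0 -3.5 0 0; 0 0 -3.5 0 0")

```text
clock: 1.32
position: [0.2726, -0.562, 0.4037]
ee_rot: [3.061, 0.703, 0.0]
force: [-0.1, -1.8, -0.4]
width: 0.689
gripper_force: 0.0
```

```bash
cat > st.py <<'E'
from h import *
from scipy.spatial.transform import Rotation as R
s=arm.observe(); M=R.from_rotvec(s["ee_rot"]).as_matrix()
print("t",round(s["clock"],2),"q",s["joints"].round(3),"p",s["position"].round(4),"yaz",np.degrees(np.arctan2(M[1,1],M[0,1])).round(1),"z",M[:,2].round(3),"F",s["force"].round(1),"T",s["ft_torque"].round(2),"w",round(s["width"],3),"gf",s["gripper_force"])
E
python3 st.py
```

```text
t 1.32 q [ 1.005  0.356  0.044  1.264 -0.015  1.522 -0.072] p [ 0.2726 -0.562   0.4037] yaz -64.1 z [ 0. -0. -1.] F [-0.1 -1.8 -0.4] T [-0.1  -0.03  0.01] w 0.689 gf 0.0
```

Request:
play_rows(increments="0 0 -3.2 0 0; 0 0 -3.2 0 0; 0 0 -3.2 0 0; 0 0 -3.2 0 0; 0 0 0 0 0")

```text
clock: 1.73
position: [0.2731, -0.5628, 0.5363]
ee_rot: [3.053, 0.702, 0.004]
force: [1.1, -1.4, 0.7]
width: 0.498
gripper_force: 0.0
```

Request:
play_rows(increments="2 -0.05 0 -1.8 0; 4 -0.1 0 -3.7 0; 4 -0.1 0 -3.7 0; 4 -0.1 0 -3.7 0; 2 -0.1 0 -1.8 0")

```text
clock: 2.15
position: [0.4107, -0.4713, 0.5291]
ee_rot: [-2.94, -1.102, -0.003]
force: [0.7, 0.8, 0.0]
width: 0.499
gripper_force: 0.0
```

```bash
python3 st.py; python3 - <<'E'
from h import *
save(vision.get_image("scene"),"s2.png")
E
```

```text
t 2.15 q [ 0.787  0.388 -0.031  0.92   0.009  1.835 -0.093] p [ 0.4107 -0.4713  0.5291] yaz -48.9 z [ 0.001  0.002 -1.   ] F [0.7 0.8 0. ] T [ 0.06 -0.06 -0.01] w 0.499 gf 0.0
```

View pics/s2.png

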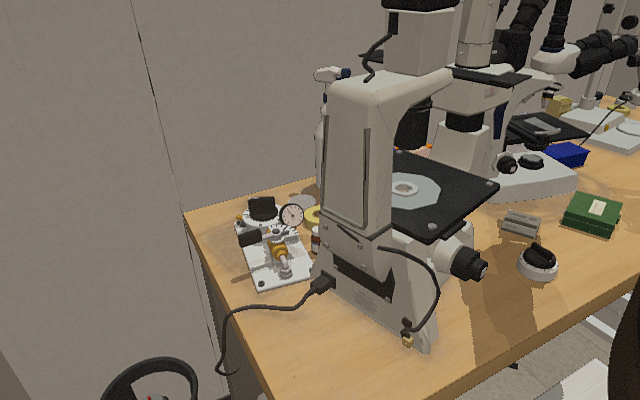

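Request:
play_rows(increments="3 -0.05 0 -2.7 0; 4 -0.1 0 -3.7 0; 4 -0.1 0 -3.7 0; 4 -0.1 0 -3.7 0; 4 -0.1 0 -3.7 0")

```text
clock: 2.62
position: [0.5317, -0.3312, 0.5294]
ee_rot: [-2.745, -1.528, 0.001]
force: [0.7, -1.1, 0.7]
width: 0.5
gripper_force: 0.0
```

Request:
play_rows(increments="4 -0.1 0 -3.7 0; 4 -0.1 0 -3.7 0; 4 -0.1 0 -3.7 0; 4 -0.1 0 -3.7 0; 4 -0.1 0 -3.7 0")

```text
clock: 3.03
position: [0.6095, -0.1476, 0.5293]
ee_rot: [-2.463, -1.95, 0.001]
force: [0.3, -0.3, -0.3]
width: 0.501
gripper_force: 0.0
```

Request:
play_rows(increments="4 -0.1 0 -3.7 0; 4 -0.1 0 -3.7 0; 4 -0.1 0 -3.7 0; 4 -0.1 0 -3.7 0; 2 -0.1 0 0 0")

```text
clock: 3.45
position: [0.625, 0.0351, 0.5292]
ee_rot: [-2.182, -2.257, -0.002]
force: [0.8, 1.2, 0.1]
width: 0.503
gripper_force: 0.0
```

```bash
python3 st.py
```

```text
t 3.45 q [ 0.039  0.411 -0.339  0.897  0.136  1.852 -0.202] p [0.625  0.0351 0.5292] yaz 1.9 z [-0.001  0.002 -1.   ] F [0.8 1.2 0.1] T [ 0.02 -0.09 -0.03] w 0.503 gf 0.0
```

Request:
play_rows(increments="3.7 -1.7 0 2 0; 3.7 -1.7 0 0 0; 3.7 -1.7 0 0 0; 3.7 -1.7 0 0 0; 0 0 3 0 0")

```text
clock: 3.87
position: [0.5541, 0.1875, 0.5048]
ee_rot: [-2.219, -2.222, -0.016]
force: [-0.3, 1.2, 0.9]
width: 0.499
gripper_force: 0.0
```

Request:
play_rows(increments="0 0 3.5 0 0; 0 0 3.5 0 0; 0 0 3.5 0 0; 0 0 3.5 0 0; 0 0 2 0 0")

```text
clock: 4.28
position: [0.5564, 0.1765, 0.3359]
ee_rot: [-2.233, -2.208, 0.006]
force: [-0.0, 0.7, -0.4]
width: 0.499
gripper_force: 0.0
```

```bash
cat > m.py <<'E'
from h import *
import sys
def fit(P,x0,x1,y0,y1,t,lo=.077):
    S=P[(P[:,2]>lo)&(P[:,2]<.09)&(P[:,0]>x0)&(P[:,0]<x1)&(P[:,1]>y0)&(P[:,1]<y1)]
    if len(S)<20: print(t,"few");return
    c,(w,h),a=cv2.minAreaRect(S[:,:2].astype(np.float32))
    m=S[:,:2].mean(0); W,V=np.linalg.eigh(np.cov((S[:,:2]-m).T)); d=V[:,1]; d=d if d[1]>0 else -d
    print(t,len(S),"mean",m.round(4),"rect",np.round(c,4),round(w,4),round(h,4),"ang",np.degrees(np.arctan2(d[1],d[0])).round(1),"ztop",np.percentile(S[:,2],90).round(4))
def run(n,name=None):
    im=vision.get_image(n); P=pts(im).reshape(-1,3)
    if name: save(im,name)
    for q in("lever_grip","knob_grip"):
        for r in cut_out(q,im)[:1]:
            fit(P[r["mask"].ravel()],.4,.8,0,.3,n+" "+q+" %.2f"%r["confidence"])
    return im,P
E
python3 st.py; python3 - <<'E'
from m import *
run("top"); run("scene"); run("wrist","w3.png")
E
```

```text
t 4.28 q [-0.112  0.336 -0.4    1.473  0.132  1.363 -0.531] p [0.5564 0.1765 0.3359] yaz -0.7 z [-0.004 -0.002 -1.   ] F [-0.   0.7 -0.4] T [ 0.   -0.06  0.06] w 0.499 gf 0.0
top lever_grip 0.57 103 mean [0.5538 0.1852] rect [0.5539 0.1844] 0.0378 0.0104 ang 89.0 ztop 0.086
top knob_grip 0.61 131 mean [0.6486 0.1248] rect [0.6493 0.1254] 0.0485 0.012 ang 63.2 ztop 0.0864
scene lever_grip 0.64 146 mean [0.5503 0.1854] rect [0.5518 0.1845] 0.0106 0.038 ang 89.6 ztop 0.0848
scene knob_grip 0.75 133 mean [0.6444 0.1236] rect [0.6473 0.125 ] 0.0494 0.0126 ang 65.8 ztop 0.0847
wrist lever_grip 0.97 296 mean [0.5552 0.1831] rect [0.5548 0.1818] 0.0404 0.0112 ang 90.7 ztop 0.084
wrist knob_grip 0.89 356 mean [0.6495 0.1241] rect [0.6505 0.124 ] 0.049 0.0124 ang 63.1 ztop 0.0844
```

View pics/w3.png

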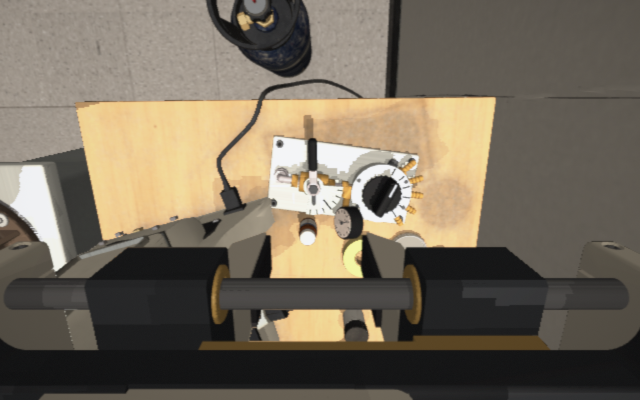

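```bash
python3 - <<'E'
from h import *
P=[pts(vision.get_image(n)).reshape(-1,3) for n in("top","wrist","scene")]
P=np.vstack(P); P=P[~np.isnan(P[:,0])]
i=np.floor((P[:,0]-.40)/.02).astype(int); j=np.floor((P[:,1]-.0)/.02).astype(int)
H=np.full((9,12),-1.); ok=(i>=0)&(i<9)&(j>=0)&(j<12)&(P[:,2]<.3); np.maximum.at(H,(i[ok],j[ok]),P[ok,2])
print("      "+" ".join("%4d"%(2*k) for k in range(11,-1,-1)))
for r in range(8,-1,-1): print("x%4d "%(40+2*r)," ".join("%4d"%(H[r,k]*1000) for k in range(11,-1,-1)))
E
```

```text
22   20   18   16   14   12   10    8    6    4    2    0
x  56     4    4   81   81   71   72   60   57    9    3    3    5
x  54     5   86   87   86   74   73   64   59   57   56    3    3
x  52     4    3   11   11   51   49   12   12   55   53    4    2
x  50     5    5   16   15   40   38   12   12    5    5    4    3
x  48     8    5   11   13   25   24   42   50  179  186  189  190
x  46    12   14    4    4    4    4   85  189  193  191  190  190
x  44     4   17   19    5    3   40  106  189  190  190  191  191
x  42     4    4   22   26   35   43  164  189  190  192  191  190
x  40     4    4    4   26   29  276  299  299  189  191  189  190
```

Request:
play_rows(increments="0.3 1.8 0 0 -1; 0.3 1.9 2 0 -1; 0 0 3.5 0 -1; 0 0 3.5 0 -1; 0 0 3.5 0 -1", grip_force=10)

```text
clock: 5.3
position: [0.5951, 0.1835, 0.2136]
ee_rot: [2.233, 2.209, 0.002]
force: [-0.2, 0.4, -1.0]
width: 0.188
gripper_force: 0.0
```

Request:
play_rows(increments="0 0 3 0 -1; 0 0 2 0 -1; 0 0 0 0 -1; 0 0 0 0 -1; 0 0 0 0 -1")

```text
clock: 5.72
position: [0.5957, 0.1839, 0.1665]
ee_rot: [2.233, 2.209, 0.003]
force: [0.9, 0.4, -0.7]
width: 0.005
gripper_force: 0.0
```

```bash
python3 st.py;  python3 - <<'E'
from m import *
run("top"); run("wrist","w4.png")
E
```

```text
t 5.72 q [-0.131  0.516 -0.375  1.629  0.212  1.035 -0.581] p [0.5957 0.1839 0.1665] yaz -0.6 z [ 0.002  0.001 -1.   ] F [ 0.9  0.4 -0.7] T [-0.03 -0.08 -0.01] w 0.005 gf 0.0
top lever_grip 0.48 73 mean [0.5538 0.1781] rect [0.5537 0.1782] 0.0254 0.0103 ang 89.9 ztop 0.0855
top knob_grip 0.56 128 mean [0.649 0.125] rect [0.6495 0.1257] 0.0487 0.0123 ang 63.8 ztop 0.0862
wrist lever_grip 0.95 789 mean [0.5561 0.1835] rect [0.5555 0.1826] 0.0122 0.0391 ang 90.7 ztop 0.0839
wrist knob_grip 0.85 26 mean [0.6592 0.1454] rect [0.6585 0.1454] 0.0082 0.0019 ang 11.7 ztop 0.0799
```

View pics/w4.png

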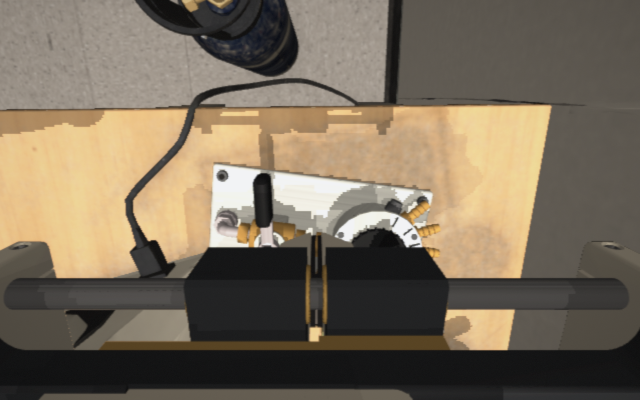

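Request:
play_rows(increments="0 0 2 0 -1; 0 0 3 0 -1; 0 0 3 0 -1; 0 0 2 0 -1; 0 0 0 0 -1")

```text
clock: 6.43
position: [0.5922, 0.1821, 0.0608]
ee_rot: [-2.231, -2.208, 0.01]
force: [-1.3, -0.1, -0.4]
width: 0.004
gripper_force: 0.0
```

Request:
play_rows(increments="0 -0.7 0 0 -1; 0 -0.8 0 0 -1; 0 -0.8 0 0 -1; 0 -0.8 0 0 -1; 0 0 0 0 -1")

```text
clock: 6.85
position: [0.5628, 0.1841, 0.0662]
ee_rot: [2.232, 2.21, 0.002]
force: [0.4, -0.6, 0.4]
width: 0.006
gripper_force: 0.3
```

```bash
python3 st.py;  python3 - <<'E'
from m import *
run("top"); run("wrist","w5.png"); run("scene","s5.png")
a=cv2.imread("pics/w5.png");b=cv2.imread("pics/s5.png")
cv2.imwrite("pics/c5.png",np.hstack([cv2.resize(a[100:300,150:350],(400,400)),cv2.resize(b[150:300,180:330],(400,400))]))
E
```

```text
t 6.85 q [-0.162  0.584 -0.351  1.802  0.268  0.8   -0.657] p [0.5628 0.1841 0.0662] yaz -0.6 z [ 0.001  0.    -1.   ] F [ 0.4 -0.6  0.4] T [ 0.08 -0.2  -0.  ] w 0.006 gf 0.31752961654206047
top knob_grip 0.71 130 mean [0.6485 0.1244] rect [0.6495 0.1252] 0.0483 0.0122 ang 63.5 ztop 0.0861
wrist lever_grip 0.78 187 mean [0.5328 0.1959] rect [0.5327 0.1959] 0.0045 0.011 ang 174.9 ztop 0.0824
wrist knob_grip 0.95 536 mean [0.656  0.1412] rect [0.655  0.1403] 0.0172 0.0091 ang 34.0 ztop 0.0837
scene lever_grip 0.58 139 mean [0.5312 0.183 ] rect [0.5339 0.1805] 0.013 0.0386 ang 107.1 ztop 0.0845
```

View pics/c5.png

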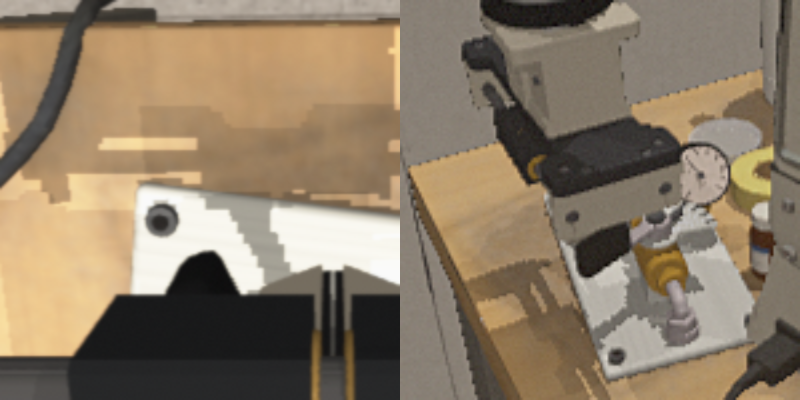

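Request:
play_rows(increments="0 -0.5 0 0 -1; 0 -0.4 0 0 -1; 0 0 0 0 -1; 0 0 0 0 -1")

```text
clock: 7.63
position: [0.5543, 0.1839, 0.0648]
ee_rot: [-2.233, -2.21, 0.0]
force: [0.8, -0.5, 0.2]
width: 0.004
gripper_force: 0.3
```

```bash
python3 st.py;  python3 - <<'E'
from m import *
run("scene","s6.png")
E
```

```text
t 7.63 q [-0.165  0.577 -0.352  1.822  0.268  0.79  -0.664] p [0.5543 0.1839 0.0648] yaz -0.6 z [-0. -0. -1.] F [ 0.8 -0.5  0.2] T [ 0.01 -0.19 -0.02] w 0.004 gf 0.2899298155625729
scene lever_grip 0.72 114 mean [0.5216 0.1799] rect [0.5256 0.1768] 0.0113 0.0381 ang 116.5 ztop 0.0845
```

Request:
play_rows(increments="0 1 0 0 -1; 0 2 0 0 -1; 0 1 -2 0 -1; 0 0 -3.5 0 -1; 0 0 -4 0 -1")

```text
clock: 8.2
position: [0.5945, 0.1824, 0.1587]
ee_rot: [-2.233, -2.207, 0.006]
force: [0.7, 0.2, -0.2]
width: 0.004
gripper_force: 0.0
```

Request:
play_rows(increments="0 0 0 0 -1; 0 0 0 0 -1")

```text
clock: 8.37
position: [0.5969, 0.1841, 0.1624]
ee_rot: [2.232, 2.208, 0.007]
force: [-0.7, -0.4, -0.3]
width: 0.005
gripper_force: 0.0
```

```bash
python3 st.py;  python3 - <<'E'
from m import *
run("top"); run("scene"); im,_=run("wrist","w7.png")
f=im["frame"][120:270,170:370,::-1]; cv2.imwrite("pics/c7.png",cv2.resize(f,(800,600),interpolation=3))
E
```

```text
t 8.37 q [-0.131  0.52  -0.375  1.633  0.215  1.025 -0.583] p [0.5969 0.1841 0.1624] yaz -0.6 z [ 0.005  0.002 -1.   ] F [-0.7 -0.4 -0.3] T [-0.03 -0.11  0.01] w 0.005 gf 0.0
top lever_grip 0.71 255 mean [0.613  0.1228] rect [0.6004 0.1493] 0.095 0.1288 ang 156.3 ztop 0.0855
top knob_grip 0.93 130 mean [0.6488 0.1251] rect [0.6495 0.1257] 0.0489 0.0122 ang 63.4 ztop 0.0861
scene lever_grip 0.66 149 mean [0.5244 0.1769] rect [0.5266 0.1761] 0.0124 0.0404 ang 122.2 ztop 0.0848
scene knob_grip 0.93 147 mean [0.6451 0.1247] rect [0.6475 0.1251] 0.0494 0.0136 ang 63.6 ztop 0.0849
wrist lever_grip 0.90 793 mean [0.5306 0.1757] rect [0.5304 0.1744] 0.011 0.0394 ang 124.6 ztop 0.0838
wrist knob_grip 0.78 few
```

View pics/c7.png

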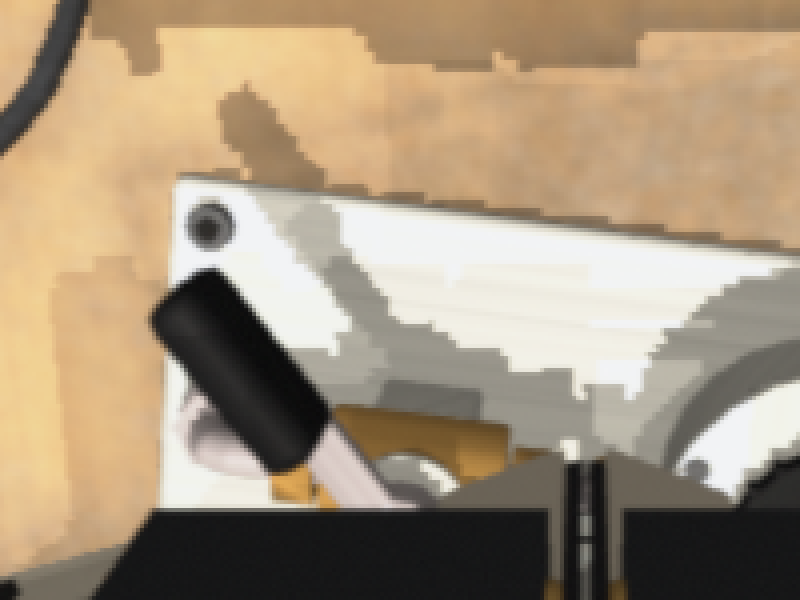

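Request:
play_rows(increments="0 0 2.5 0 -1; 0 0 3.5 0 -1; 0 0 3.7 0 -1; 0 -1 0 0 -1; 0 -1.3 0 0 -1")

```text
clock: 9.23
position: [0.5701, 0.1827, 0.0606]
ee_rot: [-2.233, -2.207, 0.007]
force: [0.3, -0.1, 0.4]
width: 0.004
gripper_force: 0.0
```

Request:
play_rows(increments="0 -1.1 0 0 -1; 0 -0.7 0 0 -1; 0 -0.35 0 0 -1; 0 0 0 0 -1; 0 0 0 0 -1")

```text
clock: 9.65
position: [0.5507, 0.1839, 0.0635]
ee_rot: [2.233, 2.209, 0.001]
force: [-0.8, -0.3, 0.1]
width: 0.007
gripper_force: 0.0
```

Request:
play_rows(increments="0 0.5 0 0 -1; 0 2 0 0 -1; 0 2 -2 0 -1; 0 0 -4 0 -1; 0 0 -4 0 -1")

```text
clock: 10.07
position: [0.5958, 0.1823, 0.1624]
ee_rot: [-2.234, -2.207, 0.004]
force: [1.5, -0.9, 0.5]
width: 0.007
gripper_force: 0.0
```

Request:
play_rows(increments="0 0 0 0 -1; 0 0 0 0 -1")

```text
clock: 10.23
position: [0.5975, 0.184, 0.1655]
ee_rot: [2.233, 2.207, 0.008]
force: [-0.7, -0.2, -0.6]
width: 0.004
gripper_force: 0.0
```

```bash
python3 st.py;  python3 - <<'E'
from m import *
run("scene"); im,P=run("wrist")
# long far edge of plate (max-y side): per x-bin the highest y of z~8mm points
Q=P[(P[:,2]>.005)&(P[:,2]<.0115)&(P[:,0]>.5)&(P[:,0]<.62)&(P[:,1]>.12)&(P[:,1]<.24)]
xs=np.arange(.51,.61,.004); e=[(x+.002,np.percentile(Q[(Q[:,0]>=x)&(Q[:,0]<x+.004),1],98)) for x in xs if ((Q[:,0]>=x)&(Q[:,0]<x+.004)).sum()>10]
e=np.array(e); p=np.polyfit(e[:,0],e[:,1],1); print("edge slope deg",np.degrees(np.arctan(p[0])),"res",np.std(e[:,1]-np.polyval(p,e[:,0])))
E
```

```text
t 10.23 q [-0.129  0.518 -0.377  1.628  0.215  1.032 -0.583] p [0.5975 0.184  0.1655] yaz -0.7 z [ 0.005  0.002 -1.   ] F [-0.7 -0.2 -0.6] T [-0.06 -0.1   0.02] w 0.004 gf 0.0
scene lever_grip 0.66 138 mean [0.5206 0.1752] rect [0.5229 0.1745] 0.0111 0.0372 ang 125.0 ztop 0.0847
scene knob_grip 0.75 130 mean [0.6448 0.1259] rect [0.6462 0.1254] 0.0457 0.0109 ang 63.3 ztop 0.0846
wrist lever_grip 0.90 842 mean [0.5275 0.1731] rect [0.5272 0.1721] 0.0116 0.0402 ang 128.2 ztop 0.0839
edge slope deg -8.419859225802984 res 0.0002264247750700109
```

Request:
play_rows(increments="-3 2.6 0 0 0; -3 2.6 0 6.5 0; 0 0 0 6.5 0; 0 0 0 6.5 0; 0 0 0 6.2 0", grip_force=30)

```text
clock: 10.95
position: [0.6466, 0.1217, 0.1615]
ee_rot: [-2.674, -1.647, 0.003]
force: [-0.0, 0.2, -0.7]
width: 0.319
gripper_force: 0.0
```

Request:
play_rows(increments="0 0 0 0 0; 0 0 0 0 0; 0 0 0 0 0")

```text
clock: 11.2
position: [0.6463, 0.123, 0.1623]
ee_rot: [-2.665, -1.663, 0.001]
force: [-1.0, -0.2, 0.6]
width: 0.494
gripper_force: 0.0
```

```bash
python3 st.py;  python3 - <<'E'
from m import *
run("scene");run("top"); im,_=run("wrist")
E
```

```text
t 11.2 q [-0.108  0.558 -0.25   1.545  0.151  1.058 -0.851] p [0.6463 0.123  0.1623] yaz -26.1 z [-0.001 -0.    -1.   ] F [-1.  -0.2  0.6] T [-0.01 -0.04  0.01] w 0.494 gf 0.0
scene lever_grip 0.63 138 mean [0.5206 0.1753] rect [0.5231 0.1748] 0.0119 0.0376 ang 125.2 ztop 0.0844
scene knob_grip 0.78 151 mean [0.6451 0.1245] rect [0.6479 0.1248] 0.0489 0.0143 ang 65.0 ztop 0.0848
wrist lever_grip 0.58 879 mean [0.5285 0.1722] rect [0.5274 0.172 ] 0.0117 0.0399 ang 128.7 ztop 0.0838
wrist knob_grip 0.91 1032 mean [0.6509 0.1241] rect [0.6508 0.1233] 0.0516 0.0119 ang 63.2 ztop 0.0841
```

Request:
play_rows(increments="0.2 0.2 2 0 0; 0 0 3.5 0 0; 0 0 3 0 0; 0 0 1.7 0 0; 0 0 0 0 0")

```text
clock: 12.07
position: [0.6465, 0.1228, 0.0564]
ee_rot: [-2.667, -1.657, 0.01]
force: [-1.3, 0.1, 0.3]
width: 0.503
gripper_force: 0.0
```

Request:
play_rows(increments="0 0 0 0 -1; 0 0 0 0 -1; 0 0 0 0 -1; 0 0 0 0 -1; 0 0 0 0 -1", grip_force=30)

```text
clock: 12.48
position: [0.65, 0.1239, 0.062]
ee_rot: [2.668, 1.657, 0.003]
force: [-0.1, 0.5, 0.2]
width: 0.186
gripper_force: 0.0
```

```bash
python3 st.py
```

```text
t 12.48 q [-0.12   0.666 -0.232  1.627  0.187  0.868 -0.884] p [0.65   0.1239 0.062 ] yaz -26.3 z [ 0.002  0.    -1.   ] F [-0.1  0.5  0.2] T [ 0.02 -0.03 -0.02] w 0.186 gf 0.0
```

Request:
play_rows(increments="0 0 0 0 -1; 0 0 0 0 -1; 0 0 0 0 -1; 0 0 0 0 -1; 0 0 0 0 -1")

```text
clock: 12.9
position: [0.65, 0.1237, 0.0616]
ee_rot: [2.668, 1.657, 0.002]
force: [-0.1, -1.6, 6.6]
width: 0.128
gripper_force: 30.0
```

```bash
python3 st.py
```

```text
t 12.9 q [-0.12   0.667 -0.231  1.627  0.187  0.868 -0.884] p [0.65   0.1237 0.0616] yaz -26.3 z [ 0.002  0.    -1.   ] F [-0.1 -1.6  6.6] T [-0.12  0.01 -0.01] w 0.128 gf 30.001515448093414
```

Request:
play_rows(increments="0 0 0 4.8 -1; 0 0 0 4.8 -1; 0 0 0 4.8 -1; 0 0 0 4.8 -1; 0 0 0 4.8 -1", grip_force=40)

```text
clock: 13.32
position: [0.6505, 0.1233, 0.0617]
ee_rot: [2.957, 1.06, 0.004]
force: [2.1, -2.3, 4.8]
width: 0.129
gripper_force: 40.0
```

Request:
play_rows(increments="0 0 0 0 -1; 0 0 0 0 -1")

```text
clock: 13.48
position: [0.6505, 0.1234, 0.0616]
ee_rot: [2.953, 1.068, 0.003]
force: [2.2, -1.6, 5.5]
width: 0.126
gripper_force: 40.0
```

```bash
python3 st.py; python3 - <<'E'
from m import *
run("scene");run("top")
E
```

```text
t 13.48 q [-0.191  0.657 -0.121  1.634  0.099  0.854 -1.228] p [0.6505 0.1234 0.0616] yaz -50.2 z [ 0.002 -0.    -1.   ] F [ 2.2 -1.6  5.5] T [-0.41 -0.38  0.05] w 0.126 gf 40.00414252281189
scene lever_grip 0.59 137 mean [0.521  0.1744] rect [0.5222 0.1736] 0.0123 0.0389 ang 128.0 ztop 0.0848
scene knob_grip 0.84 55 mean [0.6344 0.1149] rect [0.6365 0.1134] 0.0163 0.0174 ang 44.3 ztop 0.0848
```

Request:
play_rows(increments="0 0 0 4.8 -1; 0 0 0 4.8 -1; 0 0 0 4.8 -1; 0 0 0 4.8 -1; 0 0 0 4.8 -1")

```text
clock: 14.2
position: [0.6507, 0.1227, 0.0617]
ee_rot: [3.112, 0.425, 0.004]
force: [3.0, -2.9, 4.7]
width: 0.125
gripper_force: 40.0
```

Request:
play_rows(increments="0 0 0 0 -1; 0 0 0 0 -1")

```text
clock: 14.37
position: [0.6508, 0.1227, 0.0616]
ee_rot: [3.111, 0.43, 0.004]
force: [2.3, -3.6, 5.4]
width: 0.131
gripper_force: 40.0
```

```bash
python3 st.py; python3 - <<'E'
from m import *
im,P=run("scene")
E
```

```text
t 14.37 q [-0.262  0.653 -0.009  1.641  0.009  0.845 -1.571] p [0.6508 0.1227 0.0616] yaz -74.3 z [ 0.003 -0.001 -1.   ] F [ 2.3 -3.6  5.4] T [-0.65 -0.53  0.11] w 0.131 gf 40.005313754081726
scene lever_grip 0.56 123 mean [0.5206 0.174 ] rect [0.5224 0.174 ] 0.0097 0.0367 ang 128.3 ztop 0.0847
scene knob_grip 0.86 40 mean [0.6303 0.1209] rect [0.6316 0.1207] 0.0164 0.0102 ang 29.8 ztop 0.0847
```

Request:
play_rows(increments="0 0 0 4.8 -1; 0 0 0 4.8 -1; 0 0 0 4.8 -1; 0 0 0 4.8 -1; 0 0 0 4.8 -1")

```text
clock: 14.93
position: [0.6508, 0.1221, 0.0616]
ee_rot: [3.132, -0.232, 0.004]
force: [3.3, -4.1, 5.8]
width: 0.131
gripper_force: 40.0
```

Request:
play_rows(increments="0 0 0 0 -1; 0 0 0 0 -1; 0 0 0 0 -1; 0 0 0 0 -1; 0 0 0 0 -1")

```text
clock: 15.35
position: [0.6508, 0.1221, 0.0616]
ee_rot: [3.132, -0.226, 0.004]
force: [2.0, -4.8, 6.0]
width: 0.125
gripper_force: 40.0
```

Request:
play_rows(increments="0 0 0 0 -1; 0 0 0 0 -1; 0 0 0 0 -1; 0 0 0 0 -1; 0 0 0 0 -1")

```text
clock: 15.77
position: [0.6508, 0.1221, 0.0616]
ee_rot: [3.132, -0.226, 0.004]
force: [2.5, -3.7, 5.8]
width: 0.129
gripper_force: 40.0
```

```bash
python3 st.py; python3 - <<'E'
from m import *
im,P=run("scene"); run("top")
f=im["frame"][130:280,190:340,::-1]; w=vision.get_image("wrist")["frame"][:,:,::-1]
cv2.imwrite("pics/c9.png",np.hstack([cv2.resize(f,(400,400),interpolation=3),cv2.resize(w[100:400,170:470],(400,400))]))
E
```

```text
t 15.77 q [-0.334  0.653  0.104  1.649 -0.082  0.842 -1.912] p [0.6508 0.1221 0.0616] yaz -98.2 z [ 0.003 -0.001 -1.   ] F [ 2.5 -3.7  5.8] T [-0.89 -0.53  0.15] w 0.129 gf 40.008838176727295
scene lever_grip 0.83 132 mean [0.5208 0.1746] rect [0.5228 0.1734] 0.0096 0.0377 ang 126.3 ztop 0.0844
scene knob_grip 0.92 72 mean [0.6376 0.125 ] rect [0.6438 0.125 ] 0.0119 0.0398 ang 169.2 ztop 0.085
top knob_grip 0.57 67 mean [0.607  0.0866] rect [0.6098 0.087 ] 0.0297 0.0172 ang 81.6 ztop 0.0814
```

View pics/c9.png

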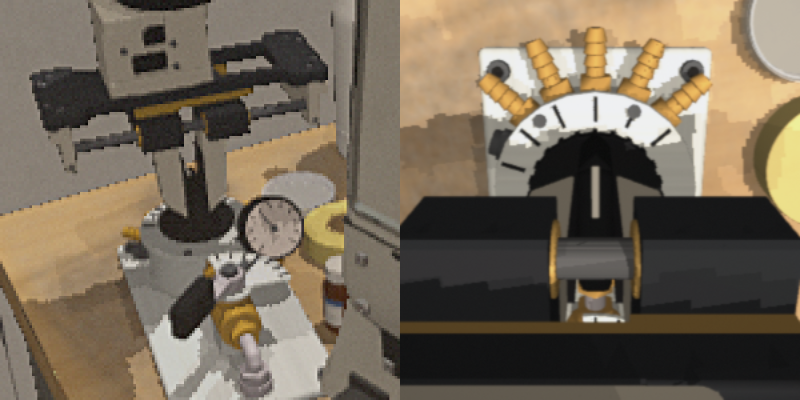

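The white line on the knob (column 595) points straight at the middle barb. The bar is gripped, the lever stands at about half, and the bystanders are untouched. Handing in.

```bash
python3 -c "
from cell import job
print(job.sign_off())"
```

```text
the job is handed in; nothing more can be done
None
```

The job is handed in after 15.8 s of the 64 s, but sign-off returned no verdict: by my measurements the lever stands at about 45 degrees and is let go, the knob is gripped at 40 N at the third click with its line on the middle barb, and I saw nothing touch the vial, tape, dish, can or flask.

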